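Load the gas-filter housing and close it

TASK

Lift the steel gas-filter cartridge off the freely spinning turntable and lay it, without dropping it, in the two blue V-shaped supports inside the white filter housing, so that it rests in both Vs with one collar beyond each support. Let go of it, then gently lower the housing's hinged lid until it is fully shut, without slamming it. Keep the small vial standing on the turntable, and leave the flask, the twin steel tubes and the wrench upright or lying where they are.

Things in the scene. Friction and masses are not known exactly. Their poses are not given: they have to be found in the camera images.
- cartridge: Steel gas-filter cartridge, loose, 260 to 470 g, lying level, 174 mm long. Round body 34 mm in diameter; a hexagonal collar (40 mm across flats) 57 to 75 mm from the middle at each end, then a brass stub (diameter 12, length 12). Ends alike. Origin: its middle, on its axis, 20 mm above the turntable's top at the start; x along the axis. Grip across the body's middle. It lies off the disc's centre.
- turntable_top (a point): Centre of the upper face of the flat aluminium turntable, 45 mm above the work surface; the disc is 240 mm across, 12 mm thick, without rim, and spins freely about the vertical when pushed, carrying what lies on it. Its black foot is fixed.
- vial: Small capped glass vial, green cap, 36 mm in diameter, 62 mm tall, loose, standing on the turntable beside the cartridge, its axis 70 to 105 mm from the cartridge's axis. Origin: centre of its underside. It may turn with the turntable but must stay standing on it.
- cradle (a point): Where the cartridge's middle lies when it rests in both Vs, 44 mm above the work surface. Axes: x along the cartridge, from the housing's near end to the hinge end; z up. Two blue 45-degree V supports, 12 mm thick, are centred 45 mm before and behind it in x; a body up to 20 mm off to the side is guided in; 6 mm play either way along x. The fingers have 60 mm of free room to each side of the axis.
- housing: Fixed white open-topped box, 200 mm (x) by 130 mm (y) by 75 mm high, walls 5 mm, inner floor 6 mm up, a grey flange 6 mm high standing out 7.5 mm around its foot. Origin: centre of its underside, straight below the cradle point, axes as the cradle's.
- lid (a joint): Angle of the housing's lid in rad: 0 is shut, grows as it opens, stop at 1.9; it starts standing open at 1.57 to 1.8. A stiff hinge holds it wherever it is left; about 3 N at the handle moves it. The lid is a clear panel in a blue frame, 198 by 130 by 6 mm, 200 g.
- lid_hinge (a point): Middle of the lid's hinge line, at the lid's underside at the housing's far end, 75.5 mm above the work surface, 100 mm from the cradle point along the cradle's +x. The hinge line runs along the cradle's y. Axes turn with the lid: shut, they are parallel to the cradle's; x points from free edge to hinge, z is the lid's outward normal.
- lid_handle (a point): Centre of the black handle block on the lid's outer face near its free edge: 80 mm across the lid, 14 mm along it, 22 mm high (6 to 28 mm above the lid's underside). This point is 165 mm from the hinge line along the lid, 17 mm above its underside. Axes as the hinge's. With the lid upright the handle faces away from the robot; shut, it is on top at the near end.
- sampler: Bystander: two joined upright steel tubes, 32 mm in diameter and 130 mm tall, 38 mm apart, loose. Origin: middle of the underside.
- flask: Bystander: glass jar with a green cap, 60 mm in diameter, 130 mm tall, loose. Origin: centre of its underside.
- wrench: Bystander: steel wrench lying flat, 150 mm long, loose. Origin: underside; x along its length.
Mind the look-alikes: they are no part of the job. Of the things shaped like the part that bears turntable_top, the aluminium one is meant.

How it is judged:
By the outcome, as a careful person would: the job done as asked, in the order asked, and still so for the second after the job is handed in, with the robot touching nothing.
It also fails if it takes over 72 s, if anything falls off the work surface, if the arm or the gripper's body presses on something with over 40 N, if the wrist force passes 120 N, or if a joint passes its speed limit or range.

ROBOT

A 6-joint arm with a two-finger parallel gripper is mounted at the origin on the work surface. World frame = base frame: x ahead of the robot, y to its left, z up, the work surface at z = 0. Lengths are in m, angles in degrees, forces in N, time in s.
With the tool pointing down it reaches from about 0.4 to 0.825 m from the base axis. Payload 7 kg.
Tool frame: the origin (TCP) lies between the finger pads; the fingertips stand 22 mm ahead of it and the grasp point (between the pads) lies 3 mm ahead of it; z points along the fingers, y is the line along which they close (so a half turn about z gives the same grasp; the last joint's range is limited). The gripper opens to 88 mm and grips with 3 to 60 N. Pads are 19 mm wide; open, the fingers measure 130 mm over their backs; the gripper's body (78 mm by 193 mm) begins 47 mm behind the grasp point.
Start: joints at [-54.483, 20.546, 0.682, 0, -70.136, -16.507], TCP at [0.22, -0.638, 0.221] pointing down, gripper open.
Joint ranges: [-176.03, 176.03], [-82.01, 121.73], [-58.28, 71.71], [-173.87, 95.51], [-174.79, -0.11], [-173.66, 173.66]. Speed limits (degrees/s): [136.94, 136.94, 172.46, 180, 180, 180].

INTERFACE

Orientations are given as [roll, pitch, yaw] about the fixed x, y, z axes, in that order (R = Rz(yaw) Ry(pitch) Rx(roll)).
In Python, from plant import r, vision gives the robot as it stands.
- The arm moves only by the shell command python3 -m pendant 'ROWS' [FORCE]. ROWS is JSON, a list that holds one entry, the list of rows, each a list of 7 numbers: the shift along the tool's x, y, z scaled (see below), then the turn, a rotation vector about the tool's x, y, z scaled (see below), then the opening, from -1 (shut) to 1 (fully open). In form: [[[x, y, z, wx, wy, wz, fingers], ...]]. A call has exactly 8 rows; each row shifts and turns the commanded pose from where the row before left it, along the tool's axes as they then stand; what a row does not reach is not made up. The controller multiplies each number of a shift by 20 mm and each number of a turn by 4 degrees. A row lasts 1/10 s, in which the tool goes at most 50 mm and 8.59 degrees, less where a joint would pass 70% of its speed; a pose out of reach is approached as far as the arm can. A call with a number of a shift or a turn outside -1 to 1 is refused whole. A call with a gripper value outside its range is refused whole. The fingers move at their own pace and stop on an object; FORCE is the grip in N (left out, the last holds). Time passes only in rows, so rows that do not move let the fingers close, or fill a call up. It gives the time, the measured TCP pose, the force, the opening and the grip force at its end, in the units of the state.
- r.get_state(): the state, without advancing time (a new reading comes with each control period).
- vision.capture(name): name is "scene" or "side" or "wrist"; returns a dict with "frame" (420x560x3 uint8, blue, green, red), "depth" (420x560 float32, m along the optical axis (not along the pixel's ray), 0 where there is no reading), "camera_matrix" (3x3 intrinsics, pixels), "k1" (the pictures are not rectified: a ray, as slopes to the right and down, at radius r is drawn at 1 + k1 r^2 times it, then the intrinsics apply), "extrinsics" (4x4, takes a point from world to camera coordinates); the wrist camera has in their place "hand_eye" (4x4, takes a point from camera to tool coordinates, whose origin is the TCP and whose axes are the flange's). Camera axes: x right, y up, looking along -z (the intrinsics and any distortion apply to the point x, -y, -z); pixel columns grow to the right and rows downward; lengths in m; the calibration is good to about 2 mm. A picture is of the moment at which its call begins: read the wrist's pose just before it.
- r.close_job(): hands the job in; it is judged then, once.
The state is a dict: "time_s": time; "joints": joint angles; "qd": joint speeds; "joint_torque": joint torques, N m; "tcp_pos": TCP position; "eef_rot": TCP orientation; "contact_force": force on the tool from outside, world axes, zero at the start; "moment": the same for the moment, N m; "gripper_width": finger opening in m; "gripper_force": force on a finger pad.
Only numpy, scipy, OpenCV 4.12 (cv2) and the standard library are available. Lean on these libraries where they do the work, as an engineer would, in place of code of your own. Each camera call takes 0.05 s, during which the arm holds its last target. There are 200 camera calls.

## Working session

There is one attempt and no reset: what is moved stays moved. The work goes in short steps, Python scripts to look and compute and a shell command to move; the robot and the scene stay as the last step left them, time stands still between calls to the robot, and variables do not carry over. Pictures are saved under pics/ and viewed, at most 10 in all, crops included, and the job is handed in when it is done.

```bash
ls; mkdir -p pics; cat > h.py <<'E'
import numpy as np, cv2
from plant import r, vision
from scipy.spatial.transform import Rotation as R
def cap(name):
    s=r.get_state(); c=vision.capture(name); c['s']=s; return c
def tcp(s):
    T=np.eye(4); T[:3,:3]=R.from_euler('xyz',s['eef_rot'],degrees=True).as_matrix(); T[:3,3]=s['tcp_pos']; return T
def cloud(c):
    """world xyz per pixel (nan if none)"""
    h,w=c['depth'].shape; u,v=np.meshgrid(np.arange(w),np.arange(h))
    K=np.array(c['camera_matrix'],float); k=float(c['k1'])
    p=cv2.undistortPoints(np.stack([u,v],-1).reshape(-1,1,2).astype(float),K,np.array([k,0,0,0.])).reshape(h,w,2)
    d=np.where(c['depth']>0,c['depth'],np.nan)
    P=np.stack([p[...,0]*d,-p[...,1]*d,-d],-1)
    M=np.linalg.inv(np.array(c['extrinsics'])) if 'extrinsics' in c else tcp(c['s'])@np.array(c['hand_eye'])
    return P@M[:3,:3].T+M[:3,3]
E
python3 - <<'E'
from h import *
ims=[]
for n in('scene','side'):
    c=cap(n); ims.append(c['frame']); np.savez('%s0.npz'%n,**{k:v for k,v in c.items() if k!='s'})
    cv2.imwrite(f'pics/{n}0.png',c['frame'])
print(r.get_state())
E
```

```text
pics
{'time_s': 0.1, 'joints': array([-5.44831199e+01,  2.05862132e+01,  6.38444408e-01, -1.80472056e-02,
       -7.01368492e+01, -1.65067206e+01]), 'qd': array([ 0.00085442, -0.0581265 ,  0.06833511,  0.03524094,  0.03592392,
        0.06885361]), 'joint_torque': array([-2.38915563e-03, -5.84163594e+01,  2.93747342e+01,  7.01539546e+00,
        1.01643577e-02, -4.66920676e-05]), 'tcp_pos': array([ 0.21969192, -0.63776236,  0.22042364]), 'eef_rot': array([ 1.79914049e+02, -7.77728520e-03, -1.60995979e+02]), 'contact_force': array([ 0.11641541, -0.25182386, -0.54332712]), 'moment': array([0.04276143, 0.000822  , 0.00108923]), 'gripper_force': 0.0, 'gripper_width': 0.08744765668611632}
```

View pics/scene0.png

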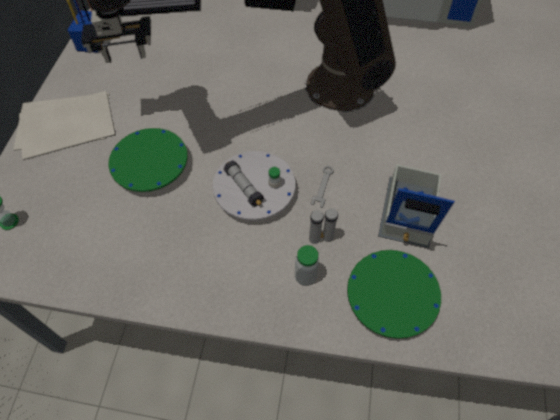

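View pics/side0.png

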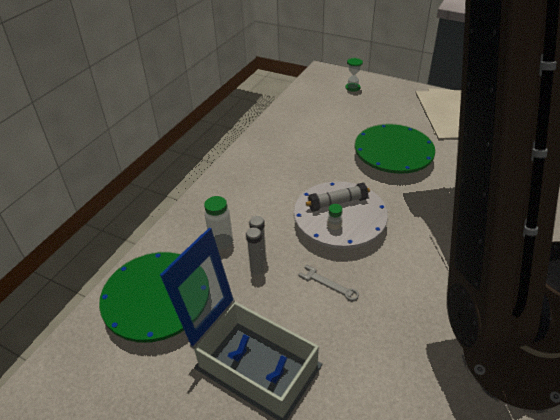

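Scene: the aluminium turntable is at (255,185) with the cartridge on it (245,183) and the vial at (274,177). The housing is at (413,205) with its lid open and the handle at (422,205). The bystanders are the wrench (322,187), sampler (323,225) and flask (307,265).
Look-alikes: green discs at (148,160) and (394,292) are the wrong colour, so I choose the aluminium disc. The green-capped things at (307,265) and (5,215) are not the vial. The only cartridge is at (245,183).

```bash
cat > m.py <<'E'
from h import *
cs={n:dict(np.load(n+'0.npz')) for n in('scene','side')}
out=[]
for n,c in cs.items():
    P=cloud(c); f=c['frame'].astype(int); Z=P[...,2]
    hsv=cv2.cvtColor(c['frame'],cv2.COLOR_BGR2HSV)
    print(n,'table z',np.nanmedian(Z[np.abs(Z)<.02]))
    # disc edge region: top face
    box={'scene':(205,145,305,228),'side':(285,175,395,255)}[n]
    m=np.zeros(Z.shape,bool); m[box[1]:box[3],box[0]:box[2]]=1
    t=m&(np.abs(Z-.045)<.005)
    pts=P[t]; (cx,cy),rad=cv2.minEnclosingCircle(pts[:,:2].astype(np.float32)); print('disc',cx,cy,rad,np.median(pts[:,2]))
    d=np.hypot(P[...,0]-cx,P[...,1]-cy)
    a=m&(Z>.055)&(d<.13)&(Z<.12)
    nl,lab,st,_=cv2.connectedComponentsWithStats(a.astype(np.uint8))
    for i in range(1,nl):
        if st[i,4]<25: continue
        q=P[lab==i]; rc=cv2.minAreaRect(q[:,:2].astype(np.float32)); print(' comp',st[i],rc,q[:,2].max(),np.median(f[lab==i],0))
    g=m&(hsv[...,0]>45)&(hsv[...,0]<80)&(hsv[...,1]>120)&(Z>.06)
    q=P[g]; q=q[q[:,2]>np.nanmax(q[:,2])-.006]; print(' vialcap',cv2.minEnclosingCircle(q[:,:2].astype(np.float32)),q[:,2].max())
    # housing: rim
    hb={'scene':(375,155,455,250),'side':(180,225,325,415)}[n]
    m=np.zeros(Z.shape,bool); m[hb[1]:hb[3],hb[0]:hb[2]]=1
    rim=m&(np.abs(Z-.075)<.005)&(hsv[...,1]<110)
    q=P[rim]; print(' rim',cv2.minAreaRect(q[:,:2].astype(np.float32)),len(q)); print(cv2.boxPoints(cv2.minAreaRect(q[:,:2].astype(np.float32))))
    b=m&(hsv[...,0]>105)&(hsv[...,0]<130)&(hsv[...,1]>150)
    L=P[b&(Z>.08)]; print(' lid',np.nanmin(L,0),np.nanmax(L,0),len(L))
    V=P[b&(Z<.065)&(Z>.01)]; print(' V',np.nanmedian(V,0),np.nanmin(V,0),np.nanmax(V,0))
    np.save(n+'_lid.npy',L)
    c0=L.mean(0); u,s,vt=np.linalg.svd(L-c0,full_matrices=False); print(' lid plane n',vt[2],'c',c0)
c=cs['scene']; im=cv2.resize(c['frame'][140:260,200:460],None,fx=3,fy=3,interpolation=cv2.INTER_CUBIC); cv2.imwrite('pics/crop1.png',cv2.convertScaleAbs(im,alpha=1.4))
E
python3 m.py
```

```text
scene table z 0.00017250014291858573
disc 0.4842268228530884 -0.2077787220478058 0.12231086194515228 0.04518256060310755
 comp [223 159  41  47 664] ((0.5057414770126343, -0.2299695909023285), (0.1645873337984085, 0.04509427025914192), 43.717105865478516) 0.09054127650636001 [ 97.5  99.  101. ]
 comp [268 166  13  22 233] ((0.47888174653053284, -0.14718912541866302), (0.03638242557644844, 0.03436766564846039), 9.458952903747559) 0.11279951853838965 [73. 98. 75.]
 vialcap ((0.48083263635635376, -0.14615491032600403), 0.014860127121210098) 0.11145015043832673
 rim ((0.48357635736465454, 0.24592389166355133), (0.13105615973472595, 0.21627414226531982), 83.18766021728516) 337
[[0.36842993 0.19368544]
 [0.5831772  0.16803145]
 [0.5987228  0.29816234]
 [0.3839755  0.32381633]]
 lid [0.57911016 0.16788202 0.08408558] [0.63579808 0.29399576 0.27717473] 888
 V [0.43223696 0.23167244 0.04371806] [0.43058018 0.22401278 0.03883918] [0.44065934 0.27446943 0.04848392]
 lid plane n [-0.98364472  0.11187212  0.14116547] c [0.60261516 0.23013306 0.20560902]
side table z 0.0012832867481930021
disc 0.4
[... 152 characters left out ...]
, (0.16616801917552948, 0.11968795955181122), 79.1711654663086) 0.11356530586532665 [59.  73.5 68. ]
 vialcap ((0.4750959575176239, -0.1468420922756195), 0.016602423042058945) 0.11356530586532665
 rim ((0.5687373876571655, 0.1666177362203598), (0.22687341272830963, 0.47643008828163147), 47.542720794677734) 1309
[[ 0.31641254  0.24373107]
 [ 0.66791356 -0.07787845]
 [ 0.8210622   0.08950441]
 [ 0.46956122  0.41111392]]
 lid [0.57197774 0.16736171 0.08013354] [0.61314086 0.29958368 0.27535983] 1931
 V [0.50428097 0.24336437 0.0322075 ] [ 0.42530488 -0.10391568  0.01005093] [0.53159937 0.28049519 0.04992486]
 lid plane n [-0.98310701  0.11065739  0.14579282] c [0.59375607 0.22724654 0.18518272]
```

View pics/crop1.png

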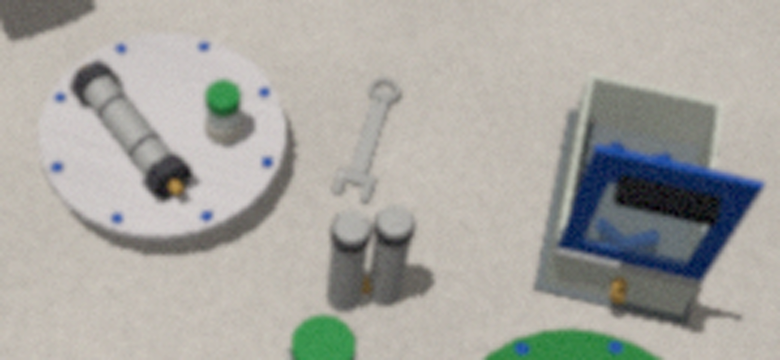

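The crop confirms the cartridge (black hex collars, brass stub) on the aluminium disc, with the vial beside it at crop pixel (223,110). The housing is at (650,190). Next I rotate and move above the cartridge.

```bash
cat >> h.py <<'E'
def go(x,y,z,yaw,pitch=0,s=None):
    """units: turn first (rotvec/4deg), then shift (/20mm) in turned tool axes"""
    T=tcp(s or r.get_state()); G=R.from_euler('xyz',[180,pitch,yaw],degrees=True)
    rv=(R.from_matrix(T[:3,:3]).inv()*G).as_rotvec(degrees=True)/4
    d=G.inv().apply(np.array([x,y,z])-T[:3,3])/.02
    d0=T[:3,:3].T@(np.array([x,y,z])-T[:3,3])/.02
    print('turn',rv.round(2),'shift after',d.round(2),'shift now',d0.round(2))
E
python3 - <<'E'
from h import *
go(.50,-.225,.24,-136.3)
c=cap('wrist');print(np.array(c['hand_eye']).round(3),c['camera_matrix'])
E
```

```text
turn [ 0.02  0.   -6.17] shift after [-24.39   5.24  -0.98] shift now [-19.97  14.95  -0.96]
[[ 0.     0.97   0.243  0.065]
 [ 1.    -0.    -0.     0.   ]
 [-0.     0.243 -0.97  -0.164]
 [ 0.     0.     0.     1.   ]] [[357.37830866   0.         277.92325141]
 [  0.         357.37830866 210.41110033]
 [  0.           0.           1.        ]]
```

```bash
python3 -m pendant '[[[0,0,-0.12,0,0,-0.77,1],[0,0,-0.12,0,0,-0.77,1],[0,0,-0.12,0,0,-0.77,1],[0,0,-0.12,0,0,-0.77,1],[0,0,-0.12,0,0,-0.77,1],[0,0,-0.12,0,0,-0.77,1],[0,0,-0.12,0,0,-0.77,1],[0,0,-0.12,0,0,-0.77,1]]]'
python3 -m pendant '[[[-1,0.22,0,0,0,0,1],[-1,0.22,0,0,0,0,1],[-1,0.22,0,0,0,0,1],[-1,0.22,0,0,0,0,1],[-1,0.22,0,0,0,0,1],[-1,0.22,0,0,0,0,1],[-1,0.22,0,0,0,0,1],[-1,0.22,0,0,0,0,1]]]'
python3 -m pendant '[[[-1,0.22,0,0,0,0,1],[-1,0.22,0,0,0,0,1],[-1,0.22,0,0,0,0,1],[-1,0.22,0,0,0,0,1],[-1,0.22,0,0,0,0,1],[-1,0.22,0,0,0,0,1],[-1,0.22,0,0,0,0,1],[-1,0.22,0,0,0,0,1]]]'
python3 -m pendant '[[[-1,0.22,0,0,0,0,0.36],[-1,0.22,0,0,0,0,0.36],[-1,0.22,0,0,0,0,0.36],[-1,0.22,0,0,0,0,0.36],[-1,0.22,0,0,0,0,0.36],[-1,0.22,0,0,0,0,0.36],[-1,0.22,0,0,0,0,0.36],[-0.4,0,0,0,0,0,0.36]]]'
cat > w.py <<'E'
from h import *
import sys
c=cap('wrist'); P=cloud(c); Z=P[...,2]; s=c['s']; print(s['tcp_pos'],s['eef_rot'],s['gripper_width'])
cv2.imwrite('pics/w_%s.png'%sys.argv[1],c['frame'])
np.savez('w_%s.npz'%sys.argv[1],P=P,f=c['frame'])
d=np.hypot(P[...,0]-.484,P[...,1]+.207)
a=(Z>.052)&(Z<.125)&(d<.14)
nl,lab,st,_=cv2.connectedComponentsWithStats(a.astype(np.uint8))
for i in range(1,nl):
    if st[i,4]<200: continue
    q=P[lab==i]; print(st[i],cv2.minAreaRect(q[:,:2].astype(np.float32)),np.percentile(q[:,2],[50,98]))
    zb=q[q[:,2]>.072]
    if len(zb)>99: print('  top',cv2.minAreaRect(zb[:,:2].astype(np.float32)))
print('disc z',np.median(Z[(abs(Z-.045)<.006)]))
E
python3 w.py 1
```

```text
time_s: 0.95
tcp_pos: [0.2198, -0.638, 0.2401]
eef_rot: [180.0, 0.0, -136.2]
contact_force: [0.3, 0.6, -0.1]
gripper_width: 0.0875
gripper_force: 0.0
time_s: 1.75
tcp_pos: [0.3116, -0.5014, 0.2402]
eef_rot: [180.0, 0.0, -136.4]
contact_force: [0.7, 0.9, -0.9]
gripper_width: 0.0875
gripper_force: 0.0
time_s: 2.55
tcp_pos: [0.403, -0.3655, 0.2403]
eef_rot: [180.0, -0.0, -136.4]
contact_force: [-0.1, 0.0, 0.9]
gripper_width: 0.0877
gripper_force: 0.0
time_s: 3.35
tcp_pos: [0.4892, -0.2406, 0.2403]
eef_rot: [180.0, 0.0, -136.3]
contact_force: [-0.3, -0.6, -0.1]
gripper_width: 0.0599
gripper_force: 0.0
[ 0.48922965 -0.24064845  0.24030457] [ 1.79984705e+02  4.08129606e-03 -1.36277053e+02] 0.05985966035972433
[ 251  112   50  153 5413] ((0.49140408635139465, -0.24146130681037903), (0.14879973232746124, 0.04570148140192032), 43.139915466308594) [0.08015477 0.08578525]
  top ((0.49091392755508423, -0.24239256978034973), (0.14650531113147736, 0.038834281265735626), 43.46194839477539)
[334 224  40  34 699] ((0.4732140898704529, -0.15561527013778687), (0.01991724781692028, 0.03666900098323822), 72.8121566772461) [0.07711885 0.10561325]
  top ((0.47326406836509705, -0.15533187985420227), (0.01934623345732689, 0.03576243296265602), 72.8121566772461)
disc z 0.04525285360131101
```

View pics/w_1.png

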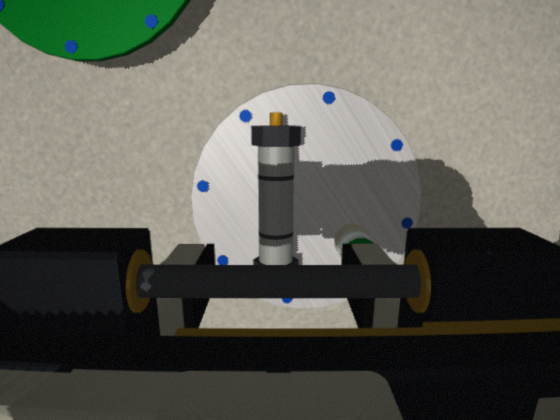

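The wrist view shows the cartridge body at (276,190), its far collar at (276,135) and its near collar half hidden by the gripper at (276,262). The vial is at (358,243), beside the right finger.

```bash
python3 - <<'E'
from h import *
D=np.load('w_1.npz');P=D['P'];Z=P[...,2]
q=P[112:163,245:310].reshape(-1,3); q=P[112:270,245:310].reshape(-1,3); q=q[(q[:,2]>.055)&(q[:,2]<.095)]
yaw=np.radians(-136.3)
for it in range(3):
    ex=np.array([np.cos(yaw),np.sin(yaw)]); ey=np.array([np.sin(yaw),-np.cos(yaw)])
    a=q[:,:2]@ex; b=q[:,:2]@ey
    # ridge of body: points by slices
    m=q[:,2]>.06; A=[];B=[]
    for lo in np.arange(a.min(),a.max(),.006):
        k=m&(a>lo)&(a<lo+.006)
        if k.sum()>30: A.append(lo+.003);B.append((np.percentile(b[k],2)+np.percentile(b[k],98))/2); W=np.ptp(np.percentile(b[k],[2,98])); it==2 and print(round(A[-1],4),round(B[-1],4),round(W,4),round(np.percentile(q[k,2],90),4))
    p=np.polyfit(A,B,1); print(np.degrees(yaw),p,a[q[:,2]>.074].max(),a.max()); yaw-=np.arctan(p[0])
    if it<2: pass
amax=a[q[:,2]>.074].max(); ac=amax-.075; bc=np.polyval(p,ac); print('centre',ac*ex+bc*ey)
E
```

```text
-136.3 [ 0.00465859 -0.51311977] -0.12552477595986547 -0.11405611713582042
-136.5669157003611 [ 3.87307785e-04 -5.13059402e-01] -0.12787255710566678 -0.11646600440164162
-0.2623 -0.5129 0.0445 0.079
-0.2563 -0.5129 0.0318 0.0823
-0.2503 -0.5129 0.0316 0.0826
-0.2443 -0.5136 0.0327 0.0825
-0.2383 -0.513 0.0336 0.0822
-0.2323 -0.513 0.0331 0.0826
-0.2263 -0.5131 0.033 0.0823
-0.2203 -0.513 0.0331 0.0823
-0.2143 -0.513 0.0329 0.0824
-0.2083 -0.513 0.0325 0.0824
-0.2023 -0.5133 0.0322 0.0823
-0.1963 -0.5131 0.0324 0.0823
-0.1903 -0.5131 0.0322 0.0823
-0.1843 -0.5132 0.0321 0.0825
-0.1783 -0.5131 0.032 0.0824
-0.1723 -0.5132 0.0319 0.0824
-0.1663 -0.513 0.0319 0.0823
-0.1603 -0.5127 0.0326 0.0825
-0.1543 -0.5128 0.0324 0.0822
-0.1483 -0.5135 0.034 0.0849
-0.1423 -0.5133 0.0426 0.0859
-0.1363 -0.5124 0.0426 0.0858
-0.1303 -0.5124 0.0424 0.0858
-0.1243 -0.5134 0.011 0.0712
-0.1183 -0.5135 0.011 0.0717
-136.58910680070008 [ 1.48861260e-05 -5.13058076e-01] -0.1280662753379807 -0.11666275562543761
centre [ 0.50010502 -0.23315782]
```

```bash
python3 - <<'E'
from h import *
go(.5001,-.2332,.074,-136.6)
E
```

```text
turn [0.   0.   0.08] shift after [-0.64 -0.09  8.31] shift now [-0.63 -0.09  8.31]
```

```bash
python3 -m pendant '[[[-0.64,-0.09,0,0,0,0.08,0.36],[0,0,1,0,0,0,0.36],[0,0,1,0,0,0,0.36],[0,0,1,0,0,0,0.36],[0,0,1,0,0,0,0.36],[0,0,0.8,0,0,0,0.36],[0,0,0.6,0,0,0,0.36],[0,0,0.5,0,0,0,0.36]]]'
python3 -m pendant '[[[0,0,0.5,0,0,0,0.36],[0,0,0.5,0,0,0,0.36],[0,0,0.5,0,0,0,0.36],[0,0,0.4,0,0,0,0.36],[0,0,0.3,0,0,0,0.36],[0,0,0.21,0,0,0,0.36],[0,0,0,0,0,0,0.36],[0,0,0,0,0,0,0.36]]]'
python3 -m pendant '[[[0,0,0,0,0,0,-0.1],[0,0,0,0,0,0,-0.15],[0,0,0,0,0,0,-0.2],[0,0,0,0,0,0,-0.25],[0,0,0,0,0,0,-0.3],[0,0,0,0,0,0,-0.4],[0,0,0,0,0,0,-0.5],[0,0,0,0,0,0,-0.6]]]' 30
```

```text
time_s: 4.2
tcp_pos: [0.4991, -0.2347, 0.1217]
eef_rot: [180.0, -0.0, -136.7]
contact_force: [-0.5, 0.1, 0.0]
gripper_width: 0.0595
gripper_force: 0.0
time_s: 5.0
tcp_pos: [0.4993, -0.2344, 0.0745]
eef_rot: [-180.0, 0.0, -136.7]
contact_force: [0.0, -0.4, -0.9]
gripper_width: 0.0597
gripper_force: 0.0
time_s: 5.8
tcp_pos: [0.4992, -0.2344, 0.0743]
eef_rot: [-180.0, 0.0, -136.7]
contact_force: [-0.4, 0.2, -0.7]
gripper_width: 0.0197
gripper_force: 0.0
```

```bash
python3 - <<'E'
from h import *
c=cap('scene');s=cap('side')
a=cv2.resize(c['frame'][100:250,120:340],(400,273)); b=cv2.resize(s['frame'][120:280,250:450],(400,320))
im=np.zeros((600,400,3),np.uint8); im[:273]=a; im[275:595]=b
w=cap('wrist')['frame']; w=cv2.resize(w,(400,300)); o=np.zeros((600,800,3),np.uint8); o[:,:400]=im; o[:300,400:]=w
cv2.imwrite('pics/q.png',cv2.convertScaleAbs(o,alpha=1.5)); print(r.get_state()['gripper_width'],r.get_state()['gripper_force'])
E
```

```text
0.018088334647726384 0.5683674104511738
```

View pics/q.png

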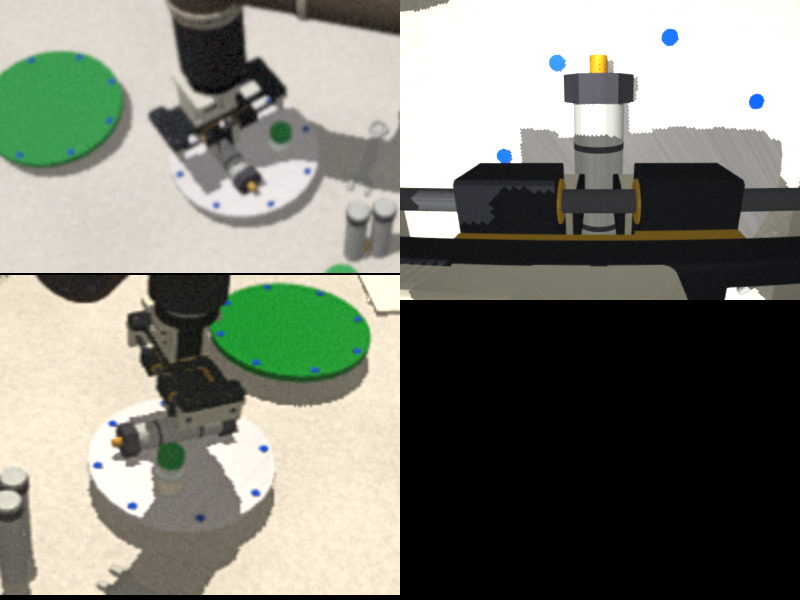

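```bash
python3 - <<'E'
from h import *
w=cap('wrist'); s=w['s']; P=cloud(w); T=tcp(s); Q=(P-T[:3,3])@T[:3,:3]
print(s['tcp_pos'],s['joints'],s['gripper_width'],s['gripper_force'])
for v in range(210,345,10):
    print(v,[ (round(Q[v,u,1]*1e3),round(Q[v,u,2]*1e3)) if np.isfinite(Q[v,u,2]) else None for u in range(228,330,8)])
q=P[100:330,230:325].reshape(-1,3); t=Q[100:330,230:325].reshape(-1,3)
b=(t[:,0]>.02)&(t[:,0]<.05)&(q[:,2]>.06)&(q[:,2]<.1); print('body y',np.percentile(t[b,1],[2,50,98]),'z',np.percentile(q[b,2],95))
cv2.imwrite('pics/w2.png',cv2.convertScaleAbs(cv2.resize(w['frame'][170:345,190:365],(700,600)),alpha=2))
E
```

```text
[ 0.49924062 -0.23442812  0.07430575] [-4.79923327e+00  1.71836941e+01 -2.57730003e+01  7.65765173e-03
 -4.70347470e+01 -4.18722391e+01] 0.018088334647726384 0.5683674104511738
210 [(-27, 28), (-23, 29), (-16, 4), (-11, -4), (-8, -6), (-4, -7), (0, -7), (3, -8), (7, -6), (11, -6), (15, 0), (22, 29), (26, 29)]
220 [(-27, 29), (-23, 29), (-16, 5), (-12, -3), (-8, -7), (-4, -7), (0, -8), (3, -8), (7, -6), (11, -4), (15, 0), (22, 28), (27, 31)]
230 [(-12, -76), (-23, 31), (-16, 5), (-12, -3), (-8, -5), (-4, -7), (0, -7), (3, -7), (7, -6), (11, -3), (15, 0), (22, 30), (27, 30)]
240 [(-12, -79), (-23, 29), (-19, 30), (-12, -2), (-8, -5), (-4, -7), (0, -8), (3, -9), (7, -7), (11, -5), (15, 2), (22, 29), (27, 29)]
250 [(-11, -83), (-17, -20), (-14, -18), (-11, -15), (-8, -6), (-4, -7), (0, -8), (3, -9), (7, -7), (10, -14), (13, -19), (17, -20), (20, -20)]
260 [(-11, -86), (-16, -30), (-14, -25), (-10, -27), (-8, -5), (-4, -7), (0, -8), (3, -8), (7, -7), (10, -26), (13, -26), (16, -28), (12, -79)]
270 [(-11, -87), (-9, -85), (-7, -87), (-5, -87), (-4, -87), (-2, -86), (0, -87), (2, -87), (4, 
[... 422 characters left out ...]
 (7, -7), (9, -34), (11, -51), (13, -57), (13, -74)]
310 [(-11, -88), (-12, -68), (-11, -52), (-8, -52), (-8, -5), (-4, -8), (0, -8), (4, -8), (8, -6), (9, -36), (11, -52), (13, -58), (13, -76)]
320 [(-12, -83), (-12, -68), (-11, -51), (-9, -52), (-8, -5), (-4, -7), (0, -8), (4, -7), (8, -6), (12, -5), (11, -52), (13, -59), (13, -77)]
330 [(-10, -97), (-8, -98), (-6, -99), (-5, -98), (-3, -98), (-1, -99), (0, -97), (2, -98), (4, -98), (5, -99), (7, -98), (9, -98), (10, -98)]
340 [(-9, -106), (-7, -106), (-6, -105), (-4, -106), (-3, -106), (-1, -106), (0, -106), (2, -105), (3, -106), (5, -106), (6, -106), (8, -105), (9, -106)]
body y [-0.01533448  0.00017806  0.01608459] z 0.08264397609681919
```

View pics/w2.png

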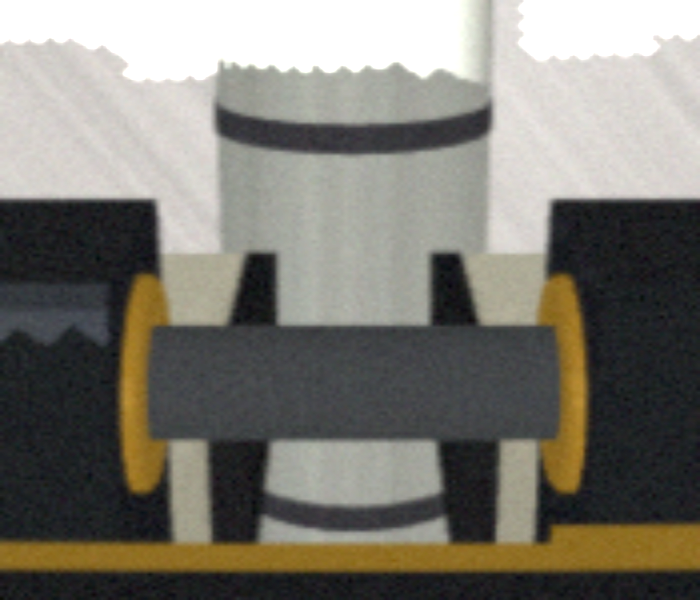

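```bash
python3 - <<'E'
from h import *
for n in('scene','side'):
    c=dict(np.load(n+'0.npz')); P=cloud(c); d=np.hypot(P[...,0]-.22,P[...,1]+.638); m=(d<.08)&(P[...,2]>.05); q=P[m]
    print(n,len(q)); 
    if len(q): print(np.percentile(q[:,2],[0,1,5,20,50]))
    if len(q):
        k=np.argsort(q[:,2])[:12]; print(q[k].round(3))
w=cap('wrist'); s=w['s']; P=cloud(w); T=tcp(s); Q=(P-T[:3,3])@T[:3,:3]
for v in range(236,268,3): print(v,[tuple((Q[v,u]*1e3).round().astype(int)) for u in (236,240,246,252,256,300,304) if np.isfinite(Q[v,u,2])])
for n in('scene','side'):
    P=cloud(cap(n)); t=(P-T[:3,3])@T[:3,:3]; m=(abs(t[...,0])<.045)&(abs(t[...,1])<.1)&(P[...,2]>.088); q=t[m]
    print(n,len(q)); k=np.argsort(-q[:,2])[:15]; print((q[k]*1e3).round())
E
```

```text
scene 1831
[0.2265177  0.23130465 0.25161116 0.30932575 0.33381314]
[[ 0.246 -0.691  0.227]
 [ 0.216 -0.594  0.227]
 [ 0.215 -0.585  0.227]
 [ 0.246 -0.678  0.228]
 [ 0.217 -0.59   0.228]
 [ 0.248 -0.693  0.228]
 [ 0.242 -0.679  0.229]
 [ 0.199 -0.584  0.229]
 [ 0.214 -0.594  0.229]
 [ 0.248 -0.686  0.229]
 [ 0.24  -0.683  0.23 ]
 [ 0.227 -0.685  0.23 ]]
side 0
236 [(np.int64(2), np.int64(-23), np.int64(28)), (np.int64(2), np.int64(-21), np.int64(30)), (np.int64(11), np.int64(-15), np.int64(2)), (np.int64(12), np.int64(-12), np.int64(-3)), (np.int64(13), np.int64(-10), np.int64(-5)), (np.int64(13), np.int64(11), np.int64(-5)), (np.int64(12), np.int64(13), np.int64(-2))]
239 [(np.int64(0), np.int64(-23), np.int64(30)), (np.int64(0), np.int64(-21), np.int64(29)), (np.int64(9), np.int64(-15), np.int64(2)), (np.int64(11), np.int64(-12), np.int64(-2)), (np.int64(11), np.int64(-10), np.int64(-3)), (np.int64(12), np.int64(11), np.int64(-5)), (np.int64(11), np.int64(13), np.int64(-2))]
242 [(np.int64(-2), np.int64(-23), np.int64(29)), (np.int64(-2), np.int64(-21), np.int64(29)), (np.int64(7)
[... 2644 characters left out ...]
5)), (np.int64(32), np.int64(-5), np.int64(-84)), (np.int64(32), np.int64(6), np.int64(-85)), (np.int64(32), np.int64(7), np.int64(-84))]
scene 5315
[[-11.  10. -14.]
 [  2.   8. -14.]
 [  0. -26. -14.]
 [-12.  16. -15.]
 [-12.  22. -15.]
 [ -9.  11. -16.]
 [-11. -13. -17.]
 [-12. -23. -17.]
 [-11. -25. -17.]
 [-12. -17. -17.]
 [-11. -19. -18.]
 [ -7. -26. -18.]
 [ -9.   8. -18.]
 [-13.  19. -18.]
 [-35.  64. -19.]]
side 4202
[[-40.  92. -15.]
 [-11. -15. -15.]
 [-11.  26. -15.]
 [-38.  93. -15.]
 [ -1. -11. -15.]
 [ -9. -13. -15.]
 [-10. -18. -15.]
 [-44.  96. -16.]
 [-10.  16. -16.]
 [-35.  92. -16.]
 [ -7. -11. -16.]
 [ -8. -15. -17.]
 [ -5.  -9. -18.]
 [ -1. -11. -18.]
 [-10. -17. -19.]]
```

All three cameras agree that the real fingertips end about 8 mm behind the reported TCP, not 22 mm ahead. The true TCP is therefore 30 mm back along the tool, so the fingers closed above the body without touching it. I reopen, go 30 mm lower and grip.

```bash
python3 -m pendant '[[[0,0,0,0,0,0,0.36],[0,0,0,0,0,0,0.36],[0,0,0,0,0,0,0.36],[0,0,0,0,0,0,0.36],[0,0,0,0,0,0,0.36],[0,0,0,0,0,0,0.36],[0,0,0,0,0,0,0.36],[0,0,0,0,0,0,0.36]]]'
python3 -m pendant '[[[-0.07,0,0.2,0,0,0,0.36],[0,0,0.2,0,0,0,0.36],[0,0,0.2,0,0,0,0.36],[0,0,0.2,0,0,0,0.36],[0,0,0.2,0,0,0,0.36],[0,0,0.2,0,0,0,0.36],[0,0,0.2,0,0,0,0.36],[0,0,0.1,0,0,0,0.36]]]'
python3 -m pendant '[[[0,0,0,0,0,0,0.1],[0,0,0,0,0,0,0],[0,0,0,0,0,0,-0.1],[0,0,0,0,0,0,-0.15],[0,0,0,0,0,0,-0.2],[0,0,0,0,0,0,-0.25],[0,0,0,0,0,0,-0.3],[0,0,0,0,0,0,-0.5]]]' 35
```

```text
time_s: 6.95
tcp_pos: [0.4992, -0.2344, 0.0743]
eef_rot: [-180.0, 0.0, -136.7]
contact_force: [-0.5, 0.5, 0.4]
gripper_width: 0.0593
gripper_force: 0.0
time_s: 7.75
tcp_pos: [0.4999, -0.2334, 0.0437]
eef_rot: [180.0, -0.0, -136.7]
contact_force: [0.5, -0.4, -0.4]
gripper_width: 0.0595
gripper_force: 0.0
time_s: 8.55
tcp_pos: [0.5002, -0.2334, 0.0444]
eef_rot: [-180.0, 0.0, -136.7]
contact_force: [-0.5, 0.6, 1.2]
gripper_width: 0.0331
gripper_force: 35.0
```

```bash
python3 -m pendant '[[[0,0,-0.3,0,0,0,-1],[0,0,-0.6,0,0,0,-1],[0,0,-1,0,0,0,-1],[0,0,-1,0,0,0,-1],[0,0,-1,0,0,0,-1],[0,0,-1,0,0,0,-1],[0,0,-1,0,0,0,-1],[0,0,-1,0,0,0,-1]]]'
cat > hs.py <<'E'
from h import *
yaw=np.radians(-6.5)
for n in('scene','side'):
    c=dict(np.load(n+'0.npz')); P=cloud(c); hsv=cv2.cvtColor(c['frame'],cv2.COLOR_BGR2HSV)
    L=np.load(n+'_lid.npy'); L=L[np.isfinite(L[:,2])]
    v=np.linalg.svd(L-L.mean(0),full_matrices=False)[2][2]; print(n,'lid yaw',np.degrees(np.arctan2(v[1]*-np.sign(v[0])*-1,abs(v[0]))))
    ex=np.array([np.cos(yaw),np.sin(yaw)]); ey=np.array([-np.sin(yaw),np.cos(yaw)])
    A=(P[...,:2]-[.475,.247])@ex; B=(P[...,:2]-[.475,.247])@ey; Z=P[...,2]
    near=(abs(A)<.13)&(abs(B)<.09)
    blue=(hsv[...,0]>100)&(hsv[...,0]<130)&(hsv[...,1]>130)
    rim=near&(abs(Z-.075)<.004)&~blue
    a,b=A[rim],B[rim]
    print(' rim A',np.percentile(a,[1,5]),'B',np.percentile(b,[1,99]))
    for sgn in(-1,1):
        k=(b*sgn>.055)&(a<.07)&(a>-.08); 
        if k.sum()>8: print('  wall',sgn,np.polyfit(a[k],b[k],1),k.sum(),np.percentile(b[k],[3,97]))
    k=a<-.085
    if k.sum()>8: print('  endwall',np.polyfit(b[k],a[k],1),np.percentile(a[k],[3,97]),k.sum())
    V=near&blue&(Z<.066)&(Z>.01)
    for lo,hi in((-.07,-.02),(.02,.07)):
        k=V&(A>lo)&(A<hi)&(abs(B)<.06)
        if k.sum()>5: print('  V',np.percentile(A[k],[3,50,97]),np.percentile(B[k],[3,97]),np.percentile(Z[k],[3,97]),k.sum())
    la=(L[:,:2]-[.475,.247])@ex; lb=(L[:,:2]-[.475,.247])@ey; print('  lid B',np.percentile(lb,[1,99]),'A(z) fit',np.polyfit(L[:,2]-.0755,la,1))
E
python3 hs.py
```

```text
time_s: 9.35
tcp_pos: [0.4997, -0.2332, 0.1838]
eef_rot: [180.0, 0.0, -136.7]
contact_force: [-0.1, -1.0, -4.2]
gripper_width: 0.0332
gripper_force: 35.0
scene lid yaw -6.48849677602643
 rim A [-0.09611354 -0.09419186] B [-0.06508037  0.06404384]
  wall -1 [ 0.00116292 -0.06253154] 80 [-0.06506904 -0.05989851]
  wall 1 [0.00077818 0.06169696] 34 [0.05909824 0.06398599]
  endwall [ 0.01846996 -0.09154468] [-0.09613519 -0.08696856] 92
  V [-0.0433163  -0.04060649 -0.03738607] [-0.02739693  0.02296392] [0.03937435 0.04808651] 7
  lid B [-0.06306302  0.06006115] A(z) fit [0.14246325 0.11016847]
side lid yaw -6.422116206877216
 rim A [-0.0964015  -0.09502036] B [-0.06721987  0.064475  ]
  wall -1 [-0.00077032 -0.06374065] 245 [-0.06778016 -0.06091535]
  wall 1 [0.00299924 0.06177802] 278 [0.05838441 0.06461523]
  endwall [-0.0127894  -0.09310042] [-0.0965454  -0.08667281] 241
  V [-0.04759051 -0.04302894 -0.03573919] [-0.02570127  0.02629449] [0.01212789 0.04466029] 230
  V [0.04233102 0.04696922 0.05426285] [-0.02629857  0.02593328] [0.01189815 0.04422661] 223
  lid B [-0.06261407  0.06364261] A(z) fit [0.14752487 0.10404791]
```

Housing: yaw −6.5°, cradle at about (0.4787, 0.246), lid at about 1.71 rad. I turn 50° and carry the cartridge across.

```bash
python3 -m pendant '[[[0,0,-0.2,0,0,0.78,-1],[0,0,-0.2,0,0,0.78,-1],[0,0,-0.2,0,0,0.78,-1],[0,0,-0.2,0,0,0.78,-1],[0,0,-0.2,0,0,0.78,-1],[0,0,-0.2,0,0,0.78,-1],[0,0,-0.2,0,0,0.78,-1],[0,0,-0.2,0,0,0.78,-1]]]'
python3 -m pendant '[[[0,0,0,0,0,0.78,-1],[0,0,0,0,0,0.78,-1],[0,0,0,0,0,0.78,-1],[0,0,0,0,0,0.78,-1],[0,0,0,0,0,0.78,-1],[0,0,0,0,0,0.78,-1],[0,0,0,0,0,0.78,-1],[0,0,0,0,0,0.78,-1]]]'
python3 - <<'E'
from h import *
go(.4787,.246,.2158,173.5)
P=cloud(cap('side')); hsv=None
c=cap('scene'); P=cloud(c); hsv=cv2.cvtColor(c['frame'],cv2.COLOR_BGR2HSV); g=(hsv[...,0]>45)&(hsv[...,0]<80)&(hsv[...,1]>120)&(np.hypot(P[...,0]-.484,P[...,1]+.207)<.12)
print('vial',np.median(P[g],0),P[g][:,2].max())
E
```

```text
time_s: 10.15
tcp_pos: [0.4996, -0.2332, 0.215]
eef_rot: [180.0, -0.0, -161.8]
contact_force: [-0.0, -0.1, -3.9]
gripper_width: 0.0332
gripper_force: 35.0
time_s: 10.95
tcp_pos: [0.4996, -0.2332, 0.2148]
eef_rot: [180.0, -0.0, 173.3]
contact_force: [-0.4, 0.3, -3.5]
gripper_width: 0.0328
gripper_force: 35.0
turn [ 0.   -0.   -0.06] shift after [ 3.75 23.69 -0.05] shift now [ 3.84 23.67 -0.04]
vial [ 0.48734502 -0.1488745   0.10764399] 0.49980503164957235
```

```bash
python3 -m pendant '[[[0.15,0.5,0,0,0,-0.06,-1],[0.16,1,0,0,0,0,-1],[0.16,1,0,0,0,0,-1],[0.16,1,0,0,0,0,-1],[0.16,1,0,0,0,0,-1],[0.16,1,0,0,0,0,-1],[0.16,1,0,0,0,0,-1],[0.16,1,0,0,0,0,-1]]]'
python3 -m pendant '[[[0.16,1,0,0,0,0,-1],[0.16,1,0,0,0,0,-1],[0.16,1,0,0,0,0,-1],[0.16,1,0,0,0,0,-1],[0.16,1,0,0,0,0,-1],[0.16,1,0,0,0,0,-1],[0.16,1,0,0,0,0,-1],[0.16,1,0,0,0,0,-1]]]'
python3 -m pendant '[[[0.16,1,0,0,0,0,-1],[0.16,1,0,0,0,0,-1],[0.16,1,0,0,0,0,-1],[0.16,1,0,0,0,0,-1],[0.16,1,0,0,0,0,-1],[0.16,1,0,0,0,0,-1],[0,1,0,0,0,0,-1],[0,0.4,0,0,0,0,-1]]]'
python3 - <<'E'
from h import *
go(.4787,.246,.0252,173.5)
P=cloud(cap('wrist')); yaw=np.radians(-6.5); ex=np.array([np.cos(yaw),np.sin(yaw)]); ey=np.array([-np.sin(yaw),np.cos(yaw)])
A=(P[...,:2]-[.4787,.246])@ex;B=(P[...,:2]-[.4787,.246])@ey;Z=P[...,2]
m=(abs(Z-.075)<.004)&(abs(A)<.11)&(abs(B)<.08); a,b=A[m],B[m]
print('A',np.percentile(a,[1,99]),'B',np.percentile(b,[1,99]))
for sg in(-1,1):
    k=(b*sg>.05)&(a>-.08); print(sg,k.sum(),k.sum()>20 and (np.polyfit(a[k],b[k],1),np.percentile(b[k],[3,97])))
m=(Z>.17)&(Z<.21)&(abs(B)<.025); print('cart', np.percentile(A[m],[1,99]),np.median(B[m]), m.sum())
E
```

```text
time_s: 11.85
tcp_pos: [0.4909, -0.0803, 0.2145]
eef_rot: [180.0, 0.0, 173.7]
contact_force: [0.5, -0.6, -4.2]
gripper_width: 0.0333
gripper_force: 35.0
time_s: 12.65
tcp_pos: [0.4831, 0.0814, 0.2146]
eef_rot: [180.0, 0.0, 173.8]
contact_force: [0.2, -0.6, -5.0]
gripper_width: 0.0334
gripper_force: 35.0
time_s: 13.45
tcp_pos: [0.4811, 0.2315, 0.2144]
eef_rot: [180.0, 0.0, 173.8]
contact_force: [0.6, 1.4, -4.1]
gripper_width: 0.0334
gripper_force: 35.0
turn [0.01 0.   0.07] shift after [0.2  0.71 9.46] shift now [0.2  0.7  9.46]
A [-0.10043369  0.04124576] B [-0.06502379  0.06455723]
-1 740 (array([ 0.01652476, -0.06229254]), array([-0.06493386, -0.0598103 ]))
1 891 (array([-8.80806154e-05,  6.17882293e-02]), array([0.0595271 , 0.06454993]))Traceback (most recent call last):
  File "<stdin>", line 9, in <module>
    return _quantile_unchecked(
        a, q, axis, out, overwrite_input, method, keepdims, weights)
    return _ureduce(a,
                    func=_quantile_ureduce_func,
    ...<5 lines>...
                    overwrite_input=overwrite_input,
                    method=method)
    r = func(a, **kwargs)
    result = _quantile(arr,
                       quantiles=q,
    ...<2 lines>...
                       out=out,
                       weights=wgt)
    slices_having_nans = np.isnan(arr[-1, ...])
                                  ~~~^^^^^^^^^
IndexError: index -1 is out of bounds for axis 0 with size 0
```

```bash
python3 -m pendant '[[[0.1,0.35,0,0,0,0.07,-1],[0.1,0.35,0,0,0,0,-1],[0,0,0.5,0,0,0,-1],[0,0,0.8,0,0,0,-1],[0,0,0.8,0,0,0,-1],[0,0,0.6,0,0,0,-1],[0,0,0.5,0,0,0,-1],[0,0,0.3,0,0,0,-1]]]'
python3 - <<'E'
from h import *
go(.4787,.246,.0242,173.5)
P=cloud(cap('wrist')); yaw=np.radians(-6.5); ex=np.array([np.cos(yaw),np.sin(yaw)]); ey=np.array([-np.sin(yaw),np.cos(yaw)])
A=(P[...,:2]-[.4787,.246])@ex;B=(P[...,:2]-[.4787,.246])@ey;Z=P[...,2]
zc=r.get_state()['tcp_pos'][2]+.0208
m=(abs(Z-zc)<.03)&(abs(B)<.024)&(A<-.02); m2=m&(Z>zc+.018)
for k in (m,m2): print(k.sum(),np.percentile(A[k],[.5,99.5]),np.median(B[k]))
k=m2&(A<-.06);print(np.median(B[k]),Z[k].max()-zc)
E
```

```text
time_s: 14.3
tcp_pos: [0.4785, 0.2435, 0.1432]
eef_rot: [-180.0, -0.0, 173.4]
contact_force: [0.2, -0.2, -4.1]
gripper_width: 0.0332
gripper_force: 35.0
turn [-0.01 -0.01 -0.04] shift after [0.   0.12 5.95] shift now [0.   0.13 5.95]
15180 [-0.08583153 -0.02037744] -0.0021140453215859768
4560 [-0.07493026 -0.02218447] -0.0023509773298668706
-0.00219132990887479 0.022978707825959094
```

```bash
python3 -m pendant '[[[0,0.12,0.7,0,0,0,-1],[0,0,0.8,0,0,0,-1],[0,0,0.8,0,0,0,-1],[0,0,0.8,0,0,0,-1],[0,0,0.8,0,0,0,-1],[0,0,0.6,0,0,0,-1],[0,0,0.5,0,0,0,-1],[0,0,0.4,0,0,0,-1]]]'
python3 -m pendant '[[[0,0,0.2,0,0,0,-1],[0,0,0.1,0,0,0,-1],[0,0,0.1,0,0,0,-1],[0,0,0.05,0,0,0,-1],[0,0,0.05,0,0,0,-1],[0,0,0,0,0,0,-1],[0,0,0,0,0,0,-1],[0,0,0,0,0,0,-1]]]'
```

```text
time_s: 15.15
tcp_pos: [0.4792, 0.2464, 0.0358]
eef_rot: [180.0, 0.0, 173.4]
contact_force: [0.1, -0.2, -3.6]
gripper_width: 0.0332
gripper_force: 35.0
time_s: 15.95
tcp_pos: [0.479, 0.2464, 0.0264]
eef_rot: [180.0, 0.0, 173.4]
contact_force: [0.3, -0.5, -4.9]
gripper_width: 0.0332
gripper_force: 35.0
```

```bash
python3 -m pendant '[[[0,0,0.03,0,0,0,-1],[0,0,0.03,0,0,0,-1],[0,0,0.03,0,0,0,-1],[0,0,0.03,0,0,0,-1],[0,0,0.02,0,0,0,-1],[0,0,0,0,0,0,-1],[0,0,0,0,0,0,-1],[0,0,0,0,0,0,-1]]]'
```

```text
time_s: 16.75
tcp_pos: [0.479, 0.2462, 0.0239]
eef_rot: [180.0, 0.0, 173.4]
contact_force: [-1.6, -1.7, 5.8]
gripper_width: 0.0331
gripper_force: 35.0
```

Contact: the vertical force went from −4.9 to +5.8 N, so the cartridge rests in the Vs. I release it and lift clear.

```bash
python3 -m pendant '[[[0,0,0,0,0,0,-0.2],[0,0,0,0,0,0,-0.1],[0,0,0,0,0,0,0],[0,0,0,0,0,0,0.1],[0,0,0,0,0,0,0.2],[0,0,0,0,0,0,0.25],[0,0,0,0,0,0,0.25],[0,0,0,0,0,0,0.25]]]'
python3 -m pendant '[[[0,0,-0.2,0,0,0,0.25],[0,0,-0.4,0,0,0,0.25],[0,0,-0.8,0,0,0,0.25],[0,0,-1,0,0,0,0.25],[0,0,-1,0,0,0,0.25],[0,0,-1,0,0,0,0.25],[0,0,-1,0,0,0,0.25],[0,0,-1,0,0,0,0.25]]]'
python3 -m pendant '[[[0,0,-1,0,0,0,0.25],[0,0,-1,0,0,0,-0.5],[0,0,-1,0,0,0,-1],[0,0,-1,0,0,0,-1],[0,0,-1,0,0,0,-1],[0,0,-1,0,0,0,-1],[0,0,-1,0,0,0,-1],[0,0,-1,0,0,0,-1]]]'
python3 - <<'E'
from h import *
c=cap('wrist');P=cloud(c); yaw=np.radians(-6.5); ex=np.array([np.cos(yaw),np.sin(yaw)]); ey=np.array([-np.sin(yaw),np.cos(yaw)])
A=(P[...,:2]-[.4787,.246])@ex;B=(P[...,:2]-[.4787,.246])@ey;Z=P[...,2]
m=(abs(A)<.09)&(abs(B)<.024)&(Z>.05)&(Z<.08); print('cart A',np.percentile(A[m],[.5,99.5]),'B',np.median(B[m]))
for lo in np.arange(-.08,.08,.02):
    k=m&(A>lo)&(A<lo+.02)
    if k.sum()>20: print(round(lo,2),np.percentile(Z[k],95).round(4),np.median(B[k]).round(4))
# lid now
s=cap('side');P=cloud(s);hsv=cv2.cvtColor(s['frame'],cv2.COLOR_BGR2HSV)
A=(P[...,:2]-[.4787,.246])@ex;B=(P[...,:2]-[.4787,.246])@ey;Z=P[...,2]
k=(hsv[...,0]>100)&(hsv[...,0]<130)&(hsv[...,1]>130)&(abs(B)<.07)&(A>.08)&(A<.16)&(Z>.09)
print('lid fit',np.polyfit(Z[k]-.0755,A[k],1),Z[k].max())
im=np.hstack([c['frame'][:,:400],s['frame'][150:,100:500][:270].repeat(1,0) if 0 else cv2.resize(s['frame'][200:420,140:350],(400,420))]); cv2.imwrite('pics/v3.png',cv2.convertScaleAbs(im,alpha=1.4))
E
```

```text
time_s: 17.55
tcp_pos: [0.479, 0.2463, 0.0235]
eef_rot: [180.0, 0.0, 173.4]
contact_force: [0.4, -0.1, 0.5]
gripper_width: 0.055
gripper_force: 0.0
time_s: 18.35
tcp_pos: [0.4789, 0.2463, 0.1532]
eef_rot: [180.0, 0.0, 173.4]
contact_force: [0.8, 1.4, -0.8]
gripper_width: 0.0547
gripper_force: 0.0
time_s: 19.15
tcp_pos: [0.4787, 0.246, 0.3132]
eef_rot: [180.0, 0.0, 173.4]
contact_force: [-0.5, 0.5, 0.6]
gripper_width: 0.0042
gripper_force: 0.0
cart A [-0.07693397  0.07500662] B -0.0006380810864266884
-0.08 0.0655 -0.0005
-0.06 0.064 -0.0005
-0.04 0.0617 -0.0006
-0.02 0.0618 -0.0006
0.0 0.0617 -0.0007
0.02 0.0619 -0.0007
0.04 0.0646 -0.0008
0.06 0.0656 0.0004
lid fit [0.14896615 0.10018585] 0.2753619596677698
```

View pics/v3.png

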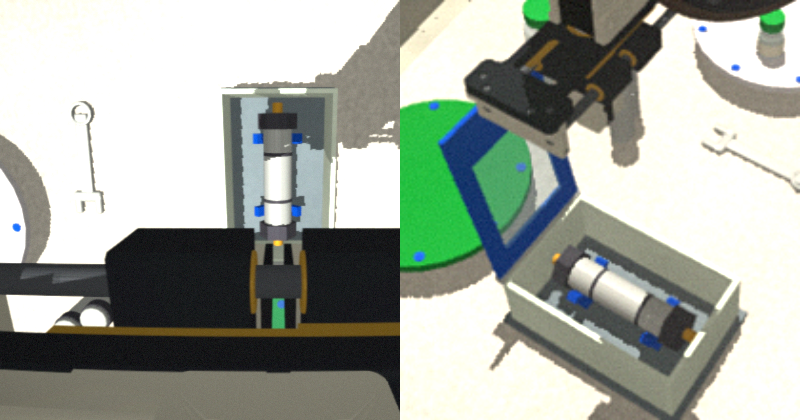

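The cartridge lies level in both Vs. In the left panel it is at (278,170) with collars at (278,120) and (278,228) beyond the blue supports at rows 137 and 210. In the right panel it is at (620,285) with the vial standing at (772,30). Next I move over the lid and down behind it with the fingers closed.

```bash
python3 -m pendant '[[[-0.8,0,-0.2,0,0,0,-1],[-1,0,0,0,0,0,-1],[-1,0,0,0,0,0,-1],[-1,0,0,0,0,0,-1],[-1,0,0,0,0,0,-1],[-1,0,0,0,0,0,-1],[-1,0,0,0,0,0,-1],[-1,0,0,0,0,0,-1]]]'
python3 -m pendant '[[[-1,0,0,0,0,0,-1],[-0.9,0,0,0,0,0,-1],[0,0,0.5,0,0,0,-1],[0,0,0.8,0,0,0,-1],[0,0,1,0,0,0,-1],[0,0,1,0,0,0,-1],[0,0,0.8,0,0,0,-1],[0,0,0.5,0,0,0,-1]]]'
cat > lid.py <<'E'
from h import *
yaw=np.radians(-6.5); ex=np.array([np.cos(yaw),np.sin(yaw)]); ey=np.array([-np.sin(yaw),np.cos(yaw)])
def AB(p): q=np.asarray(p)[...,:2]-[.4787,.246]; return q@ex,q@ey
s=r.get_state(); a,b=AB(s['tcp_pos']); print('A',a.round(4),'B',b.round(4),'ztip',(s['tcp_pos'][2]+.008).round(4),s['contact_force'].round(1),s['time_s'])
c=cap('side');P=cloud(c);hsv=cv2.cvtColor(c['frame'],cv2.COLOR_BGR2HSV);A,B=AB(P);Z=P[...,2]
k=(hsv[...,0]>100)&(hsv[...,0]<130)&(hsv[...,1]>130)&(abs(B)<.07)&(A>-.11)&(A<.16)&(Z>.078)
L=np.stack([A[k],Z[k]],1); v=np.linalg.svd(L-L.mean(0),full_matrices=False)[2][0]; v*=np.sign(v[1]); print('lid angle',np.degrees(np.arctan2(v[1],-v[0])).round(1),k.sum(),'zmax',Z[k].max())
E
python3 lid.py
python3 - <<'E'
import numpy as np
R=.1674; 
for al in [108,105,100,90,80,70,60,50,40,30,20,9.6]:
    a=np.radians(al); print(al-9.6,'A',round(.1105-R*np.cos(a),4),'z',round(.0755+R*np.sin(a),4))
E
```

```text
time_s: 20.05
tcp_pos: [0.6344, 0.2279, 0.3154]
eef_rot: [-180.0, -0.0, 173.4]
contact_force: [0.2, 0.6, 0.6]
gripper_width: 0.0008
gripper_force: 0.0
time_s: 20.85
tcp_pos: [0.6703, 0.2237, 0.2216]
eef_rot: [-179.9, -0.1, 173.4]
contact_force: [-0.4, 0.7, -0.3]
gripper_width: 0.0011
gripper_force: 0.0
A 0.1929 B -0.0005 ztip 0.2296 [-0.4  0.7 -0.3] 20.85
lid angle 97.7 2740 zmax 0.6919468373904477
98.4 A 0.1622 z 0.2347
95.4 A 0.1538 z 0.2372
90.4 A 0.1396 z 0.2404
80.4 A 0.1105 z 0.2429
70.4 A 0.0814 z 0.2404
60.4 A 0.0532 z 0.2328
50.4 A 0.0268 z 0.2205
40.4 A 0.0029 z 0.2037
30.4 A -0.0177 z 0.1831
20.4 A -0.0345 z 0.1592
10.4 A -0.0468 z 0.1328
0.0 A -0.0546 z 0.1034
```

```bash
python3 -m pendant '[[[0.25,0,-0.05,0,0,0,-1],[0.25,0,-0.05,0,0,0,-1],[0.25,0,-0.05,0,0,0,-1],[0.25,0,-0.05,0,0,0,-1],[0.25,0,-0.05,0,0,0,-1],[0.25,0,-0.05,0,0,0,-1],[0.25,0,-0.05,0,0,0,-1],[0.2,0,-0.05,0,0,0,-1]]]'
python3 -m pendant '[[[0.27,0,-0.05,0,0,0,-1],[0.27,0,-0.05,0,0,0,-1],[0.27,0,-0.05,0,0,0,-1],[0.27,0,-0.05,0,0,0,-1],[0.27,0,-0.03,0,0,0,-1],[0.27,0,-0.02,0,0,0,-1],[0.27,0,-0.02,0,0,0,-1],[0.27,0,0,0,0,0,-1]]]'
python3 lid.py
```

```text
time_s: 21.7
tcp_pos: [0.6332, 0.2284, 0.2322]
eef_rot: [180.0, 0.1, 173.4]
contact_force: [2.1, 0.1, 1.3]
gripper_width: 0.0004
gripper_force: 1.2
time_s: 22.5
tcp_pos: [0.5895, 0.2334, 0.2368]
eef_rot: [-180.0, -0.0, 173.4]
contact_force: [1.0, 0.6, 1.4]
gripper_width: 0.0002
gripper_force: 0.9
A 0.1115 B 0.0 ztip 0.2448 [1.  0.6 1.4] 22.5
lid angle 81.0 1761 zmax 0.2758874802264689
```

```bash
python3 -m pendant '[[[0.36,0,0,0,0,0,-1],[0.36,0,0.02,0,0,0,-1],[0.36,0,0.04,0,0,0,-1],[0.36,0,0.06,0,0,0,-1],[0.36,0,0.08,0,0,0,-1],[0.36,0,0.11,0,0,0,-1],[0.36,0,0.13,0,0,0,-1],[0.36,0,0.16,0,0,0,-1]]]'
python3 -m pendant '[[[0.35,0,0.13,0,0,0,-1],[0.34,0,0.15,0,0,0,-1],[0.33,0,0.16,0,0,0,-1],[0.32,0,0.18,0,0,0,-1],[0.31,0,0.19,0,0,0,-1],[0.3,0,0.2,0,0,0,-1],[0.28,0,0.22,0,0,0,-1],[0.27,0,0.23,0,0,0,-1]]]'
python3 lid.py
```

```text
time_s: 23.35
tcp_pos: [0.5322, 0.2402, 0.2248]
eef_rot: [180.0, 0.0, 173.4]
contact_force: [0.6, 0.4, 2.0]
gripper_width: 0.0002
gripper_force: 0.8
time_s: 24.15
tcp_pos: [0.4826, 0.2458, 0.1953]
eef_rot: [-180.0, -0.0, 173.4]
contact_force: [-0.4, 0.1, 2.1]
gripper_width: 0.0001
gripper_force: 0.6
A 0.0039 B 0.0003 ztip 0.2033 [-0.4  0.1  2.1] 24.15
lid angle 41.0 1178 zmax 0.3102753467660827
```

```bash
python3 -m pendant '[[[0.29,0,0.24,0,0,0,-1],[0.27,0,0.25,0,0,0,-1],[0.26,0,0.26,0,0,0,-1],[0.25,0,0.27,0,0,0,-1],[0.23,0,0.28,0,0,0,-1],[0.22,0,0.29,0,0,0,-1],[0.2,0,0.3,0,0,0,-1],[0.19,0,0.31,0,0,0,-1]]]'
python3 -m pendant '[[[0.14,0,0.24,0,0,0,-1],[0.13,0,0.24,0,0,0,-1],[0.12,0,0.24,0,0,0,-1],[0.11,0,0.24,0,0,0,-1],[0.1,0,0.24,0,0,0,-1],[0.08,0,0.24,0,0,0,-1],[0.07,0,0.24,0,0,0,-1],[0.06,0,0.24,0,0,0,-1]]]'
python3 -m pendant '[[[0.05,0,0.1,0,0,0,-1],[0.05,0,0.1,0,0,0,-1],[0.04,0,0.1,0,0,0,-1],[0.04,0,0.1,0,0,0,-1],[0.03,0,0.1,0,0,0,-1],[0.03,0,0.1,0,0,0,-1],[0,0,0.1,0,0,0,-1],[0,0,0.05,0,0,0,-1]]]'
python3 lid.py
```

```text
time_s: 25.0
tcp_pos: [0.4448, 0.2503, 0.1511]
eef_rot: [180.0, -0.0, 173.4]
contact_force: [1.3, -0.1, 0.6]
gripper_width: 0.0
gripper_force: 0.3
time_s: 25.8
tcp_pos: [0.4289, 0.2521, 0.1128]
eef_rot: [-180.0, -0.0, 173.4]
contact_force: [-1.3, 0.1, 0.3]
gripper_width: 0.0003
gripper_force: 0.3
time_s: 26.6
tcp_pos: [0.4242, 0.2526, 0.0983]
eef_rot: [-180.0, -0.0, 173.4]
contact_force: [-4.5, -0.9, 10.3]
gripper_width: 0.0006
gripper_force: 5.3
A -0.0549 B 0.0004 ztip 0.1063 [-4.5 -0.9 10.3] 26.6
lid angle 0.3 2585 zmax 0.2762945862525107
```

```bash
python3 -m pendant '[[[0,0,0.03,0,0,0,-1],[0,0,0.03,0,0,0,-1],[0,0,0,0,0,0,-1],[0,0,0,0,0,0,-1],[0,0,0,0,0,0,-1],[0,0,0,0,0,0,-1],[0,0,0,0,0,0,-1],[0,0,0,0,0,0,-1]]]'
python3 lid.py
```

```text
time_s: 27.45
tcp_pos: [0.4243, 0.2527, 0.0982]
eef_rot: [180.0, 0.0, 173.4]
contact_force: [-6.0, -1.3, 14.1]
gripper_width: 0.0006
gripper_force: 6.9
A -0.0548 B 0.0005 ztip 0.1062 [-6.  -1.3 14.1] 27.45
lid angle 0.2 2581 zmax 0.2197849683657509
```

Pressing further raises the force (14 N) without moving the lid, so it is on its stop. I retreat and verify.

```bash
python3 -m pendant '[[[0,0,-0.3,0,0,0,-1],[0,0,-0.6,0,0,0,-1],[0,0,-1,0,0,0,-1],[0,0,-1,0,0,0,-1],[0,0,-1,0,0,0,-1],[0,0,-1,0,0,0,-1],[0,0,-1,0,0,0,-1],[0,0,-1,0,0,0,-1]]]'
python3 -m pendant '[[[1,0,-0.5,0,0,0,-1],[1,0,0,0,0,0,-1],[0.5,0,0,0,0,0,-1],[0,0,0,0,0,0,-1],[0,0,0,0,0,0,-1],[0,0,0,0,0,0,-1],[0,0,0,0,0,0,-1],[0,0,0,0,0,0,-1]]]'
python3 lid.py; python3 - <<'E'
from lid import *
for n in('side','scene'):
    c=cap(n);P=cloud(c);A,B=AB(P);Z=P[...,2]
    hsv=cv2.cvtColor(c['frame'],cv2.COLOR_BGR2HSV); k=(hsv[...,0]>100)&(hsv[...,0]<130)&(hsv[...,1]>130)&(abs(B)<.07)&(abs(A)<.11)&(Z>.07)&(Z<.1)
    print(n,'lid z=f(A)',np.polyfit(A[k],Z[k],1),k.sum()); 
    if n=='side': im=cv2.resize(c['frame'][:,60:480],(420,420)); 
    else: im=np.hstack([im,cv2.resize(c['frame'][100:330,180:470],(380,301)).copy() if 0 else cv2.resize(c['frame'][110:350,180:397+0],(380,420))])
cv2.imwrite('pics/final.png',cv2.convertScaleAbs(im,alpha=1.4))
E
```

```text
time_s: 28.3
tcp_pos: [0.4243, 0.2525, 0.2366]
eef_rot: [180.0, 0.0, 173.4]
contact_force: [0.0, 0.1, 0.5]
gripper_width: 0.0
gripper_force: 0.0
time_s: 29.1
tcp_pos: [0.375, 0.2583, 0.2448]
eef_rot: [-180.0, -0.0, 173.3]
contact_force: [-0.2, -0.0, 0.3]
gripper_width: 0.0005
gripper_force: 0.0
A -0.1045 B 0.0005 ztip 0.2528 [-0.2 -0.   0.3] 29.1
lid angle 180.0 2720 zmax 0.10080080291059779
A -0.1045 B 0.0005 ztip 0.2528 [-0.4  0.6  0.1] 29.15
lid angle 180.0 2716 zmax 0.10515196880780908
side lid z=f(A) [0.00014022 0.08259071] 2734
scene lid z=f(A) [-0.00461808  0.08224871] 1293
```

View pics/final.png

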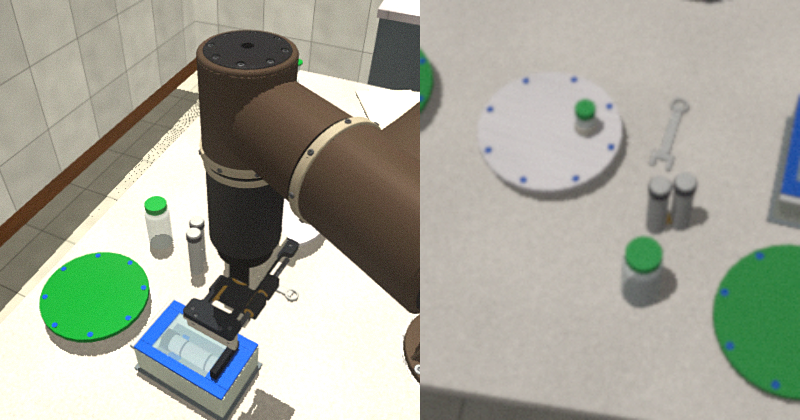

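The lid is flat and shut, with its top face at 0.082 m and the handle at (225,358). The cartridge shows through the panel at (190,345). The vial stands on the disc at (585,115), and the wrench, sampler and flask are undisturbed.

```bash
python3 -c "
from plant import r
print(r.close_job())"
```

```text
the job is handed in; nothing more can be done
None
```

The cartridge rests in both Vs, the lid is fully shut, the vial is still standing on the turntable, the bystanders are undisturbed, and I handed the job in at about 29 s.

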